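# Take the top carrier off the pile and load it with couplings

## Robot

A 6-joint arm with a two-finger parallel gripper is mounted at the origin on a cart in front of the work surface, level with it; the furniture and walls round the work are solid. World frame = base frame: x ahead of the robot, y to its left, z up, the work surface at z = 0. Lengths are in m, angles in rad, forces in N, time in s.
With the tool pointing down it reaches from about 0.3 to 0.75 m from the base axis. Payload 8.5 kg.
Tool frame: the origin (TCP) lies on the mounting face of the last link; the fingertips stand 166 mm ahead of it and the grasp point (between the pads) lies 147 mm ahead of it (manip.tips_ahead is the z of the fingertips in the tool frame, in m); z points along the fingers, x is the direction in which the jaws open and shut, and the axes are right-handed (so a half turn about z gives the same grasp; the last joint's range is limited). The gripper opens to 88 mm and grips with 3 to 60 N. Pads are 18 mm wide; open, the fingers measure 123 mm over their backs; the gripper's body (75 mm by 187 mm) begins 45 mm behind the grasp point.
Start: joints at [1.022, 0.381, 1.297, -0, 1.464, -0.215], TCP at [0.18, 0.52, 0.405] pointing down, gripper open.
Joint ranges: [-3.11, 3.11], [-0.89, 2.33], [0.22, 2.48], [-1.42, 4.56], [0.17, 2.85], [-2.88, 2.88]. Speed limits (rad/s): [2.39, 2.39, 3.14, 3.14, 3.14, 3.14].

## Interface

Orientations are given as a rotation vector (axis times angle).
In Python, from workcell import monitor, viewer, ticket, manip gives the robot as it stands. The module is installed in compiled form; this text tells all that it offers.
- The arm moves only by the tool apply_moves, never from a script. Its argument "series" is a list of rows, each a list of 5 numbers: the shift along the tool's x, y, z in cm, then the turn about the tool's z in degrees, then the opening, from 0 (shut) to 1 (fully open). A call has 1 to 5 rows; each row shifts and turns the commanded pose from where the row before left it, along the tool's axes as they then stand; what a row does not reach is not made up. A row lasts 1/12 s, in which the tool goes at most 41.7 mm and 7.16 degrees, less where a joint would pass 70% of its speed; a pose out of reach is approached as far as the arm can. A call with a gripper value outside its range is refused whole. The fingers move at their own pace and stop on an object; "force" is the grip in N (left out, the last holds). Time passes only in rows, so rows that do not move let the fingers close. It gives the time, the measured TCP pose, the force and the opening at its end, in the units of the state.
- monitor.get_state(): the state, without advancing time (a new reading comes with each control period).
- viewer.get_image(name): name is "scene" or "top" or "wrist"; returns a dict with "img" (480x640x3 uint8, red, green, blue), "fovy" (degrees; the focal length in pixels is half the picture's height over the tangent of half this angle, whatever the lens; pixels are square), "cx", "cy" (the principal point, pixels), "R" (3x3) and "t" (3): a world point X has camera coordinates R X + t; the wrist camera has in their place "mount" (4x4, takes a point from camera to tool coordinates, whose origin is the TCP and whose axes are the tool frame's). Camera axes: x right, y down, z forward; pixel columns grow to the right and rows downward; lengths in m; the calibration is good to about 2 mm. A picture is of the moment at which its call begins: read the wrist's pose just before it. There is no depth.
- ticket.hand_in(): hands the job in, once; it reports no verdict.
The state is a dict: "time": time; "joints": joint angles; "joint_velocities": joint speeds; "joint_torque": joint torques, N m; "ee_pos": TCP position; "ee_rot": TCP orientation; "contact_force": force on the tool from outside, world axes, zero at the start; "torque": the same for the moment, N m; "grip_width": finger opening in m.
Only numpy, scipy, OpenCV 4.12 (cv2) and the standard library are available. Lean on these libraries where they do the work, as an engineer would, in place of code of your own. Each camera call takes 0.05 s, during which the arm holds its last target. There are 200 camera calls.

## Task

Lift only the top blue carrier straight off the nested pile, leaving the other two nested where they are, and set it down flat between the end stops of the grey cradle. Then stand the three couplings that are loose on the open bench (not those on the black rack or in the trays) upright in it, one in each cell. Set things down rather than dropping them, and do not shift or knock over anything else on the bench.

Things in the scene. Friction and masses are not known exactly. Their poses are not given: they have to be found in the camera images.
- carrier_top: Top carrier of the pile of three, the one to use: blue plastic, three cells, yellow card holders on the ends, 130 (x) x 46 (y) x 31 (z) mm, 0.22 kg. Origin: centre of the underside of its feet; x along it, z up. Feet 32 x 32 x 7 mm, floor 4 mm, walls 4 mm thick, 20 mm above the floor; cells 38 mm square, 42 mm apart. Floor rests on the rim below, feet hang 7 mm into those cells, 3 mm play.
- carrier_mid: The middle carrier of the pile, identical to carrier_top and 24 mm below it; stays in the pile. Origin and axes as carrier_top.
- carrier_low: The lowest carrier of the pile, identical, standing on the bench; stays. Origin and axes as carrier_top.
- carrier_top_cell0 (a point): Centre of the floor of cell 0 of the top carrier (at -x, 42 mm from the middle), 11 mm above the carrier's origin and 20 mm below its rim.
- carrier_top_cell1 (a point): Centre of the floor of cell 1 of the top carrier (the middle one), 11 mm above the carrier's origin and 20 mm below its rim.
- carrier_top_cell2 (a point): Centre of the floor of cell 2 of the top carrier (at +x, 42 mm from the middle), 11 mm above the carrier's origin and 20 mm below its rim.
- cradle: Locating cradle screwed to the bench: grey metal plate 180 (x) x 80 (y) x 6 mm, a black U-shaped stop at each end, 12 mm above the plate. The stops enclose 140 x 56 mm (5 mm play all round a carrier) and reach 22 mm along its sides; the long sides are open for 100 mm in the middle. Origin: centre of its underside, x along it, z up.
- cradle_seat (a point): Centre of the top of the cradle's base plate, 6 mm above the bench: where the middle of the carrier's underside goes. x along the cradle.
- coupling_a: One of three identical zinc hose couplings with two blue bands, standing upright on the bench: hexagon top 25 mm across flats, 29 mm across corners, tapering slightly to a narrower foot; 48 mm high. Origin: centre of its underside, z up. About 0.12 kg.
- coupling_b: One of three identical zinc hose couplings with two blue bands, standing upright on the bench: hexagon top 25 mm across flats, 29 mm across corners, tapering slightly to a narrower foot; 48 mm high. Origin: centre of its underside, z up. About 0.12 kg.
- coupling_c: One of three identical zinc hose couplings with two blue bands, standing upright on the bench: hexagon top 25 mm across flats, 29 mm across corners, tapering slightly to a narrower foot; 48 mm high. Origin: centre of its underside, z up. About 0.12 kg.
- tin: Bystander: round yellow and black paste tin, 70 mm across, 55 mm high. Origin: centre of its underside.
- sleeve: Bystander: plain grey metal sleeve standing upright, 34 mm across, 41 mm high. Origin: centre of its underside.
- tape: Bystander: roll of blue tape lying flat, 68 mm across, 19 mm high. Origin: centre of its underside.
- oiler: Bystander: green thumb oil can with a slanting spout, 62 x 83 mm, 176 mm high to the tip. Origin: centre of its underside.
- spring: Bystander: coil spring lying by the blue boxes at the right, 18 x 59 x 18 mm. Origin: centre of its underside.
Mind the look-alikes: they are no part of the job. Leave any red look-alike of the coupling_a alone.

How it is judged:
On the way:
1. The top carrier sits flat in the cradle between the end stops, still empty (horizontal distance between carrier_top and cradle_seat below 0.012 m and z of carrier_top in the frame of cradle_seat between -0.005 and 0.005 m and angle between carrier_top's own z axis and vertical below 0.06 rad and angle between the x axis of carrier_top and the x axis of cradle, either way round below 0.2 rad and distance between each of coupling_a, coupling_b, coupling_c and cradle_seat above 0.06 m and linear speed of carrier_top below 0.03 m/s), for 0.2 s.
At the end, for the whole second after the job is handed in: Top carrier flat in the cradle (12 mm of the seat centre, 5 mm in height, 0.2 rad lengthwise, tilt < 0.06); each cell holds one coupling on its floor (15 mm of the cell centre, 6 mm up, 5 down; tilt < 0.15 rad); all at rest (20 mm/s); other two carriers within 20 mm of their start (horizontal distance between carrier_top and cradle_seat below 0.012 m and z of carrier_top in the frame of cradle_seat between -0.005 and 0.005 m and angle between carrier_top's own z axis and vertical below 0.06 rad and angle between the x axis of carrier_top and the x axis of cradle, either way round below 0.2 rad and ((horizontal distance between coupling_a and carrier_top_cell0 below 0.015 m and z of coupling_a in the frame of carrier_top_cell0 between -0.005 and 0.006 m and angle between coupling_a's own z axis and vertical below 0.15 rad) or (horizontal distance between coupling_b and carrier_top_cell0 below 0.015 m and z of coupling_b in the frame of carrier_top_cell0 between -0.005 and 0.006 m and angle between coupling_b's own z axis and vertical below 0.15 rad) or (horizontal distance between coupling_c and carrier_top_cell0 below 0.015 m and z of coupling_c in the frame of carrier_top_cell0 between -0.005 and 0.006 m and angle between coupling_c's own z axis and vertical below 0.15 rad)) and ((horizontal distance between coupling_a and carrier_top_cell1 below 0.015 m and z of coupling_a in the frame of carrier_top_cell1 between -0.005 and 0.006 m and angle between coupling_a's own z axis and vertical below 0.15 rad) or (horizontal distance between coupling_b and carrier_top_cell1 below 0.015 m and z of coupling_b in the frame of carrier_top_cell1 between -0.005 and 0.006 m and angle between coupling_b's own z axis and vertical below 0.15 rad) or (horizontal distance between coupling_c and carrier_top_cell1 below 0.015 m and z of coupling_c in the frame of carrier_top_cell1 between -0.005 and 0.006 m and angle between coupling_c's own z axis and vertical below 0.15 rad)) and ((horizontal distance between coupling_a and carrier_top_cell2 below 0.015 m and z of coupling_a in the frame of carrier_top_cell2 between -0.005 and 0.006 m and angle between coupling_a's own z axis and vertical below 0.15 rad) or (horizontal distance between coupling_b and carrier_top_cell2 below 0.015 m and z of coupling_b in the frame of carrier_top_cell2 between -0.005 and 0.006 m and angle between coupling_b's own z axis and vertical below 0.15 rad) or (horizontal distance between coupling_c and carrier_top_cell2 below 0.015 m and z of coupling_c in the frame of carrier_top_cell2 between -0.005 and 0.006 m and angle between coupling_c's own z axis and vertical below 0.15 rad)) and linear speed of each of coupling_a, coupling_b, coupling_c, carrier_top below 0.02 m/s and distance of each of carrier_mid, carrier_low from where it was at the start of the episode below 0.02 m); the robot touches nothing.
It fails at once if The middle or low carrier is shifted by more than 20 mm or lifted (distance of any of carrier_mid, carrier_low from where it was at the start of the episode above 0.02 m).
It fails at once if A bystander is shifted by more than 25 mm (distance of any of tin, sleeve, tape, oiler, spring from where it was at the start of the episode above 0.025 m).
It fails at once if A bystander is knocked over (angle between any of tin, sleeve, tape, oiler's own z axis and vertical above 0.5 rad).
It fails at once if The top carrier or a coupling is dropped from more than about 3 cm or thrown ((linear speed of coupling_a above 0.75 m/s and contact force between coupling_a and the fingers below 0.05 N) or (linear speed of coupling_b above 0.75 m/s and contact force between coupling_b and the fingers below 0.05 N) or (linear speed of coupling_c above 0.75 m/s and contact force between coupling_c and the fingers below 0.05 N) or (linear speed of carrier_top above 0.75 m/s and contact force between carrier_top and the fingers below 0.05 N)).
It also fails if it takes over 72 s, if anything falls off the work surface, if the arm or the gripper's body presses on something with over 40 N, if the wrist force passes 120 N, or if a joint passes its speed limit or range.

## Working session

There is one attempt and no reset: what is moved stays moved. The work goes in short steps, Python scripts to look and compute and a tool call to move; the robot and the scene stay as the last step left them, time stands still between calls to the robot, and variables do not carry over. Pictures are saved under pics/ and viewed, about 8 in all and at most 12, crops included, and the job is handed in when it is done.

Besides the shell and the picture viewer there is one more tool, called after "Request:" in YAML: its name, and indented under it one key for each argument. apply_moves: Moves the arm, as the interface text tells. Its arguments: {"type":"object","properties":{"series":{"type":"array","items":{"type":"array","items":{"type":"number"}}},"force":{"type":"number"}},"required":["series"]}

```bash
mkdir -p pics; cat > h.py <<'E'
from workcell import monitor, viewer, ticket, manip
import numpy as np, cv2
from scipy.spatial.transform import Rotation as Rn
def grab(n,f):
    s=monitor.get_state(); d=viewer.get_image(n)
    if n=="wrist":
        T=np.eye(4);T[:3,:3]=Rn.from_rotvec(s["ee_rot"]).as_matrix();T[:3,3]=s["ee_pos"]
        M=np.linalg.inv(T@np.array(d["mount"]));d["R"]=M[:3,:3];d["t"]=M[:3,3]
    np.savez("pics/"+f+".npz",**d); cv2.imwrite("pics/"+f+".png",d["img"][:,:,::-1]); return d
def cam(f):
    return np.load("pics/"+f+".npz")
def foc(d): return 240/np.tan(np.radians(float(d["fovy"]))/2)
def ray(d,u,v,z):
    R=np.array(d["R"]);c=-R.T@np.array(d["t"]);r=R.T@np.array([(u-d["cx"])/foc(d),(v-d["cy"])/foc(d),1])
    return c+r*(z-c[2])/r[2]
def proj(d,X):
    p=np.array(d["R"])@np.array(X)+np.array(d["t"]); return p[:2]/p[2]*foc(d)+[float(d["cx"]),float(d["cy"])]
E
python3 - <<'E'
from h import *
s=monitor.get_state();print(s)
for n in("scene","top","wrist"):
    d=grab(n,n+"0");print(n,d["fovy"],d["cx"],d["cy"],np.round(d["R"],3).tolist(),np.round(-np.array(d["R"]).T@np.array(d["t"]),3))
E
```

```text
{'time': 0.0, 'joints': array([ 1.02170046e+00,  3.81206269e-01,  1.29823331e+00, -1.65441913e-05,
        1.46358376e+00, -2.15309558e-01]), 'joint_velocities': array([ 0.00088445,  0.00011499, -0.00046879, -0.00083006, -0.00131357,
       -0.00074333]), 'joint_torque': array([ 2.75409475e-04, -4.37935066e+01, -2.24546278e+01,  7.13450485e-02,
        3.53787770e-02, -1.18863545e-04]), 'ee_pos': array([0.18018195, 0.51961067, 0.40414134]), 'ee_rot': array([ 2.55912879e+00,  1.82121889e+00, -2.05660455e-03]), 'contact_force': array([ 0.65208228,  0.97716816, -0.32161274]), 'torque': array([-0.02151325,  0.01681248,  0.01799311]), 'grip_width': 0.08837864551470763}
scene 55.12560516376026 315.50516726870376 238.5011989837737 [[0.596, -0.803, 0.013], [-0.4, -0.311, -0.862], [0.696, 0.508, -0.507]] [-0.034 -0.597  0.529]
top 44.13232192020223 321.97095939045755 249.05484809126094 [[-0.02, -1.0, -0.005], [-0.994, 0.02, -0.109], [0.109, 0.003, -0.994]] [ 0.396 -0.166  1.378]
wrist 60.749734007083454 323.29085006529726 243.72416002200427 [[0.328, 0.945, -0.003], [0.913, -0.316, 0.258], [0.243, -0.087, -0.966]] [0.117 0.542 0.384]
```

View pics/top0.png

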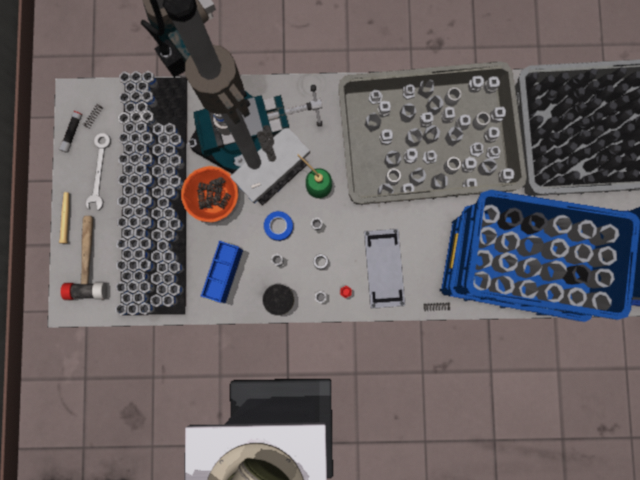

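View pics/scene0.png

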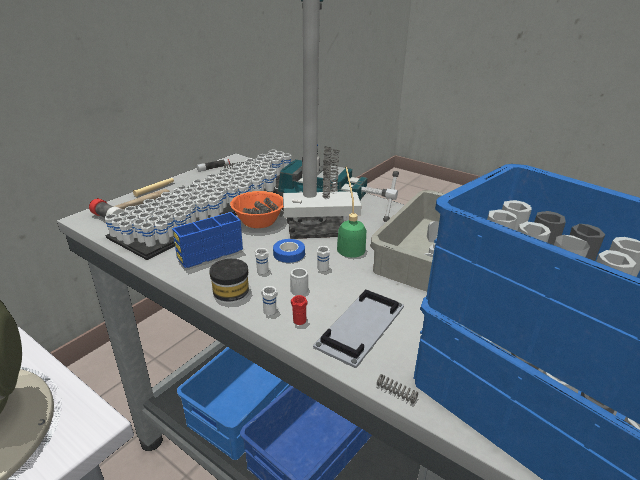

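The top view shows the pile at about (222,271), the cradle at (384,268), and banded couplings at (317,224), (279,260) and (321,297). The plain sleeve is at (321,262), the red look-alike at (346,292), the tin at (278,299). The scene view confirms that three couplings are banded.

```bash
python3 - <<'E'
from h import *
i=cv2.imread("pics/top0.png")[195:320,195:415]
cv2.imwrite("pics/crop0.png",cv2.resize(i,(792,450),interpolation=cv2.INTER_CUBIC))
E
```

```text
(no output)
```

View pics/crop0.png

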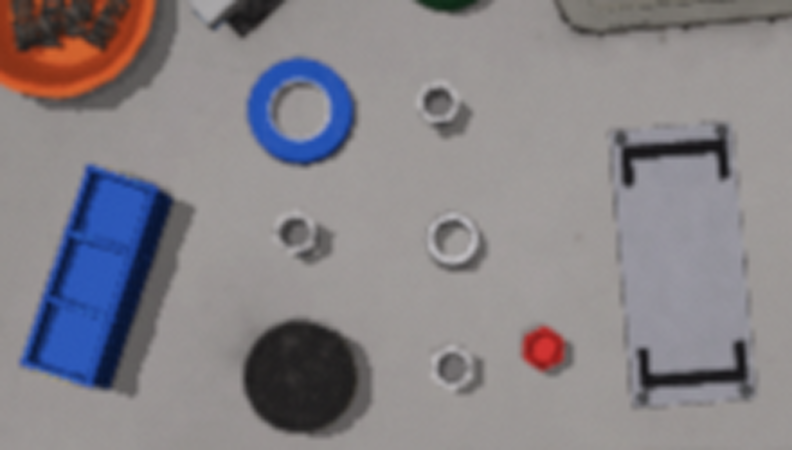

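```bash
python3 - <<'E'
from h import *
d=cam("top0")
c=lambda u,v,z: ray(d,u/3.6+195,v/3.6+195,z)[:2]
P=[c(*p,.079) for p in((90,165),(159,188),(96,386),(22,363))]
print("car",np.round(P,4).tolist(),np.mean(P,0),[np.linalg.norm(P[i]-P[i-1]) for i in range(4)])
a=(P[0]+P[1]-P[2]-P[3]);print("yaw",np.degrees(np.arctan2(a[1],a[0])))
Q=[c(*p,.006) for p in((612,131),(732,123),(754,397),(634,407))]
print("cra",np.round(Q,4).tolist(),np.mean(Q,0),[np.linalg.norm(Q[i]-Q[i-1]) for i in range(4)])
a=(Q[0]+Q[1]-Q[2]-Q[3]);print("yaw",np.degrees(np.arctan2(a[1],a[0])))
for n,p in dict(A=(439,102),B=(297,233),C=(454,368)).items(): print(n,c(*p,.048))
for n,p,z in(("sl",(453,239),.041),("red",(544,348),.048),("tin",(301,376),.055),("tape",(300,111),.019)): print(n,c(*p,z))
s=monitor.get_state();R=Rn.from_rotvec(s["ee_rot"]).as_matrix();print(R.round(3))
E
```

```text
car [[0.562, 0.0633], [0.5469, 0.0209], [0.4266, 0.0598], [0.4414, 0.1048]] [0.49419669 0.06220012] [np.float64(0.12750001774786965), np.float64(0.04496769259867339), np.float64(0.12641568576924084), np.float64(0.04741559270034585)]
yaw -18.450917598893493
cra [[0.5866, -0.2631], [0.5902, -0.3411], [0.4129, -0.3492], [0.408, -0.2722]] [ 0.49942818 -0.30640493] [np.float64(0.1788103796036734), np.float64(0.07812453519682792), np.float64(0.17756033758628745), np.float64(0.07713517815223901)]
yaw 2.7675515315448704
A [ 0.60145605 -0.15155736]
B [ 0.52031483 -0.0610165 ]
C [ 0.43401216 -0.15773218]
sl [ 0.51518572 -0.15865111]
red [ 0.44530931 -0.2140029 ]
tin [ 0.4307653  -0.06301362]
tape [ 0.60191285 -0.06158346]
[[ 0.328  0.945 -0.001]
 [ 0.945 -0.328 -0.001]
 [-0.001 -0.    -1.   ]]
```

Request:
apply_moves:
  series:
    - [-2.2,2.98,0,0,0.72]
    - [-2.2,2.98,0,0,0.72]
    - [-2.2,2.98,0,0,0.72]
    - [-2.2,2.98,0,0,0.72]
    - [-2.2,2.98,0,0,0.72]
  force: 25

```text
time: 0.57
ee_pos: [0.2854, 0.3654, 0.4046]
ee_rot: [2.559, 1.822, -0.0]
contact_force: [0.0, -0.0, -0.3]
grip_width: 0.0636
```

Request:
apply_moves:
  series:
    - [-2.2,2.98,0,0,0.72]
    - [-2.2,2.98,0,0,0.72]
    - [-2.2,2.98,0,0,0.72]
    - [-2.2,2.98,0,0,0.72]
    - [-2.2,2.98,0,0,0.72]

```text
time: 0.98
ee_pos: [0.3902, 0.2124, 0.4047]
ee_rot: [-2.56, -1.821, 0.0]
contact_force: [1.0, 0.1, 0.3]
grip_width: 0.0635
```

Request:
apply_moves:
  series:
    - [-2.2,2.98,0,0,0.72]
    - [-2.2,2.98,0,0,0.72]
    - [-2.2,2.98,0,0,0.72]
    - [-2.2,2.98,0,0,0.72]
    - [-2.2,2.98,0,0,0.72]

```text
time: 1.4
ee_pos: [0.4951, 0.0596, 0.4047]
ee_rot: [-2.56, -1.821, 0.0]
contact_force: [0.2, 0.4, 0.7]
grip_width: 0.0636
```

Request:
apply_moves:
  series:
    - [0,0,0,0,0.72]
    - [0,0,0,0,0.72]

```text
time: 1.57
ee_pos: [0.495, 0.0601, 0.4041]
ee_rot: [-2.561, -1.817, 0.001]
contact_force: [0.1, 0.5, 0.4]
grip_width: 0.0636
```

```bash
python3 - <<'E'
from h import *
d=grab("wrist","w1");s=monitor.get_state();print(s["ee_pos"],s["ee_rot"],s["grip_width"])
E
```

```text
[0.49435451 0.06121363 0.40435713] [-2.55984248e+00 -1.81954186e+00  1.08485185e-03] 0.06297997919796625
```

View pics/w1.png

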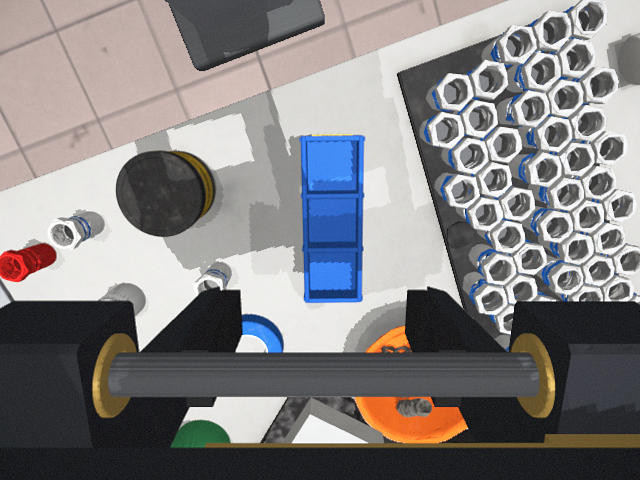

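The wrist view shows the top carrier's rim with corners at about (302,136), (364,136), (361,301) and (306,301). It is nearly square to the jaws and the orange bowl's rim is near the far end.

```bash
python3 - <<'E'
from h import *
d=cam("w1")
P=[ray(d,u,v,.079)[:2] for u,v in((302.5,136),(364.5,136),(361.5,301),(306,301))]
print(np.round(P,4).tolist(),np.mean(P,0),[np.linalg.norm(P[i]-P[i-1]) for i in range(4)])
a=P[2]+P[3]-P[0]-P[1];print(np.degrees(np.arctan2(a[1],a[0])))
Q=[ray(d,u,v,0)[:2] for u,v in((400,72),(428,170),(455,260))];print("rack",np.round(Q,3).tolist())
Q=[ray(d,u,v,.05)[:2] for u,v in((425,130),(443,190),(470,300))];print("rackcoup",np.round(Q,3).tolist())
print("bowl",ray(d,380,335,.06)[:2])
s=monitor.get_state();R=Rn.from_rotvec(s["ee_rot"]).as_matrix()
print(s["ee_pos"],np.degrees(np.arctan2(R[1,0],R[0,0])), R[:2,:2].T@(np.mean(P,0)-s["ee_pos"][:2]))
E
```

```text
[[0.4281, 0.0679], [0.4428, 0.1101], [0.5637, 0.0688], [0.549, 0.0268]] [0.49590953 0.0684047 ] [np.float64(0.1277534213733442), np.float64(0.04465128366417918), np.float64(0.12772576660892854), np.float64(0.0444256306216862)]
-18.82927069271517
rack [[0.404, 0.163], [0.494, 0.163], [0.587, 0.165]]
rackcoup [[0.455, 0.159], [0.506, 0.16], [0.607, 0.157]]
bowl [0.60745073 0.07330003]
[0.49435451 0.06121363 0.40435713] 70.81060288722283 [ 0.00730263 -0.00089503]
```

Request:
apply_moves:
  series:
    - [0.35,-0.05,-0.1,0.2,0.72]
    - [0.35,0,3,0,0.72]
    - [0,0,3,0,0.72]
    - [0,0,3,0,0.72]
    - [0,0,2,0,0.72]

```text
time: 2.03
ee_pos: [0.495, 0.0698, 0.2939]
ee_rot: [-2.56, -1.819, 0.002]
contact_force: [-0.4, -0.2, -0.0]
grip_width: 0.0636
```

Request:
apply_moves:
  series:
    - [0,0,0,0,0.72]
    - [0,0,0,0,0.72]

```text
time: 2.2
ee_pos: [0.4959, 0.0693, 0.296]
ee_rot: [-2.561, -1.819, 0.001]
contact_force: [0.4, -0.0, 0.6]
grip_width: 0.0635
```

```bash
python3 - <<'E'
from h import *
d=grab("wrist","w2");s=monitor.get_state();print(s["ee_pos"],s["ee_rot"],s["grip_width"])
E
```

```text
[0.49624135 0.06902548 0.29696702] [2.56091319e+00 1.81821648e+00 1.77514321e-03] 0.06330372647778511
```

View pics/w2.png

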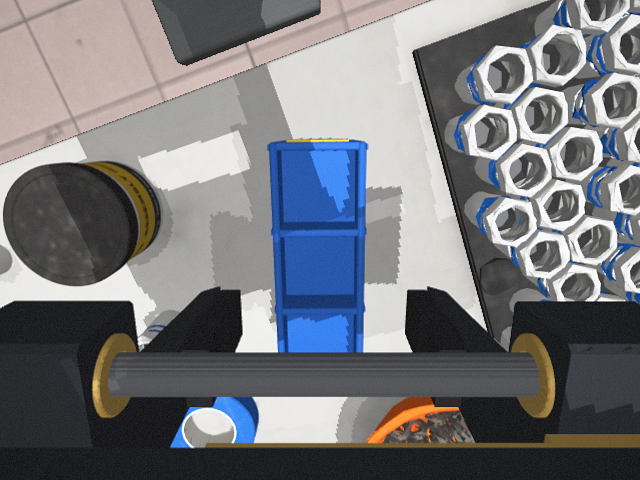

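The wrist view shows the carrier rim from x=269 to 368 at row 143, and from 277 to 363 at row 352. It is centred between the jaws at about 319.

```bash
python3 - <<'E'
from h import *
d=cam("w2");s=monitor.get_state();R=Rn.from_rotvec(s["ee_rot"]).as_matrix()
for u,v in((269,143),(368,143),(277,352),(363,352)):
    p=ray(d,u,v,.079);print(p.round(4),(R[:2,:2].T@(p[:2]-s["ee_pos"][:2])).round(4))
E
```

```text
[0.4283 0.0664 0.079 ] [-0.0248 -0.0633]
[0.4435 0.1101 0.079 ] [ 0.0214 -0.0633]
[0.5311 0.0312 0.079 ] [-0.0242  0.0454]
[0.5462 0.0747 0.079 ] [0.0218 0.0453]
```

Request:
apply_moves:
  series:
    - [-0.15,0.15,2,0,0.72]
    - [0,0,2,0,0.72]
    - [0,0,1.7,0,0.72]
    - [0,0,1.2,0,0.72]
    - [0,0,0,0,0.72]

```text
time: 2.67
ee_pos: [0.4971, 0.0666, 0.2266]
ee_rot: [-2.562, -1.817, 0.001]
contact_force: [-1.4, -0.0, 0.3]
grip_width: 0.0635
```

Request:
apply_moves:
  series:
    - [0,0,0,0,0.6]
    - [0,0,0,0,0.52]
    - [0,0,0,0,0.45]
    - [0,0,0,0,0.4]
    - [0,0,0,0,0.4]
  force: 25

```text
time: 3.08
ee_pos: [0.4974, 0.0663, 0.2282]
ee_rot: [2.561, 1.816, 0.003]
contact_force: [-1.6, 0.5, 7.9]
grip_width: 0.0458
```

Request:
apply_moves:
  series:
    - [0,0,0,0,0.4]
    - [0,0,-0.3,0,0.4]
    - [0,0,-0.4,0,0.4]
    - [0,0,-0.6,0,0.4]

```text
time: 3.42
ee_pos: [0.497, 0.0663, 0.2399]
ee_rot: [-2.562, -1.817, 0.001]
contact_force: [-0.6, 0.4, -2.8]
grip_width: 0.0458
```

Request:
apply_moves:
  series:
    - [0,0,-1,0,0.4]
    - [0,0,-2,0,0.4]
    - [0,0,-3,0,0.4]
    - [0,0,-3,0,0.4]
    - [0,0,0,0,0.4]

```text
time: 3.83
ee_pos: [0.4976, 0.0663, 0.3352]
ee_rot: [2.558, 1.814, 0.011]
contact_force: [0.8, 0.0, -2.2]
grip_width: 0.0458
```

```bash
python3 - <<'E'
from h import *
s=monitor.get_state();print(s["ee_pos"],s["contact_force"],s["grip_width"])
grab("scene","s3");w=grab("wrist","w3")["img"]
i=cv2.imread("pics/s3.png")[120:340,140:420]
w=cv2.imread("pics/w3.png")
cv2.imwrite("pics/c3.png",np.hstack([cv2.resize(i,(420,330)),cv2.resize(w,(373,280))[:280].repeat(1,0) if 0 else cv2.copyMakeBorder(cv2.resize(w,(373,280)),0,50,0,0,cv2.BORDER_CONSTANT)]))
E
```

```text
[0.49760602 0.06631777 0.33518061] [ 0.78429296  0.00255236 -2.18136849] 0.045758719532037966
```

View pics/c3.png

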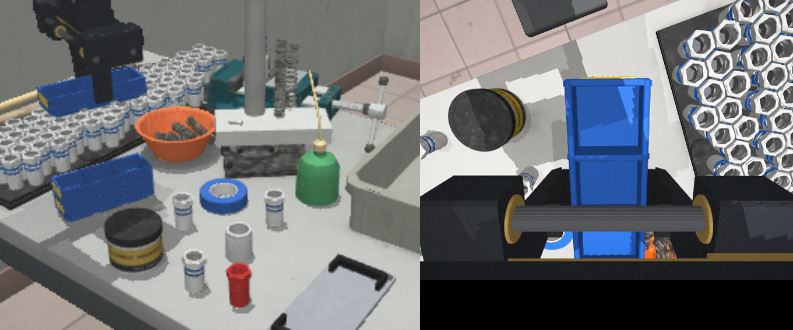

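Only the top carrier came up: the other two stay nested at the old place and the carrier hangs level, about 2.2 N.

Request:
apply_moves:
  series:
    - [-1.5,0.5,0,0,0.4]
    - [-3,1.1,0,0,0.4]
    - [-3.5,1.25,0,0,0.4]
    - [-3.6,1.25,0,0,0.4]
    - [-3.6,1.25,0,0,0.4]

```text
time: 4.35
ee_pos: [0.4968, -0.0963, 0.3282]
ee_rot: [-2.56, -1.816, 0.003]
contact_force: [0.8, -0.1, -3.0]
grip_width: 0.0459
```

Request:
apply_moves:
  series:
    - [-3.6,1.3,0,0,0.4]
    - [-3.6,1.3,0,0,0.4]
    - [-3.6,1.3,0,0,0.4]
    - [-3.5,1.25,0,0,0.4]
    - [-3,1.1,0,0,0.4]

```text
time: 4.77
ee_pos: [0.4985, -0.2812, 0.3278]
ee_rot: [-2.561, -1.814, 0.002]
contact_force: [1.2, 0.9, -1.8]
grip_width: 0.0463
```

Request:
apply_moves:
  series:
    - [-2.6,0.9,0,-3,0.4]
    - [0,0,0,-6,0.4]
    - [0,0,0,-6,0.4]
    - [0,0,0,-6.6,0.4]
    - [0,0,0,0,0.4]

```text
time: 5.18
ee_pos: [0.4987, -0.3065, 0.3278]
ee_rot: [-2.17, -2.266, 0.0]
contact_force: [0.1, -0.1, -2.3]
grip_width: 0.0458
```

Request:
apply_moves:
  series:
    - [0,0,0,0,0.4]

```text
time: 5.27
ee_pos: [0.4988, -0.3063, 0.3284]
ee_rot: [-2.179, -2.259, 0.0]
contact_force: [0.1, 0.6, -3.0]
grip_width: 0.0459
```

```bash
python3 - <<'E'
from h import *
grab("wrist","w4")
s=monitor.get_state();R=Rn.from_rotvec(s["ee_rot"]).as_matrix()
print(s["ee_pos"],np.degrees(np.arctan2(R[1,0],R[0,0])))
E
```

```text
[ 0.49890102 -0.30624511  0.32869698] 92.07255398659004
```

View pics/w4.png

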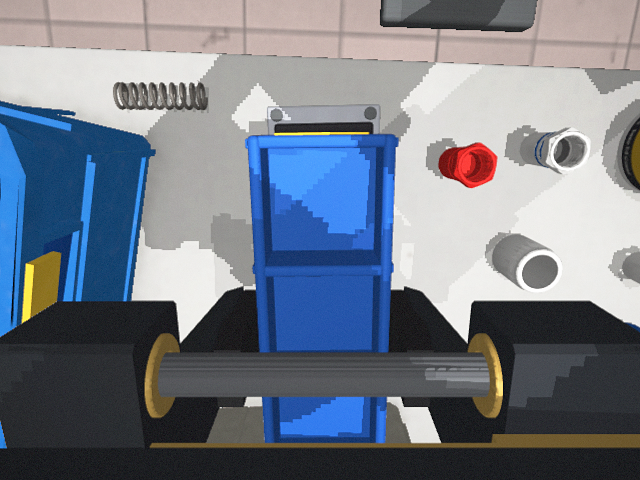

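The wrist view shows the carrier held level over the cradle. The cradle's near end is visible, with plate corners at (267,107) and (381,105); the tall blue box corner is at (152,148), left.

```bash
python3 - <<'E'
from h import *
d=cam("w4");t=cam("top0");s=monitor.get_state();R=Rn.from_rotvec(s["ee_rot"]).as_matrix()
T=lambda p:(R[:2,:2].T@(p[:2]-s["ee_pos"][:2])).round(4)
for u,v,z in((267,107,.006),(381,105,.006),(274,122,.018),(380,122,.018),(248,140,.328-.166+.019),(397,140,.328-.166+.019)):
    p=ray(d,u,v,z);print(p.round(4),T(p))
# box corner triangulate: wrist (152,148) vs top
for z in(.05,.1,.15,.2,.25,.3):
    p=ray(d,152,148,z);print(z,p.round(3),proj(t,p).round(0))
for p in((.439,-.214,0.048),): print(proj(d,p))
# couplings from wrist
for n,u,v in(("C",570,152),("red",483,166),("sl",539,270)):
    print(n,ray(d,u,v,.041 if n=="sl" else .048)[:2].round(4))
E
```

```text
[ 0.4148 -0.3477  0.006 ] [-0.0384 -0.0856]
[ 0.4105 -0.2679  0.006 ] [ 0.0415 -0.0869]
[ 0.425  -0.3414  0.018 ] [-0.0324 -0.0751]
[ 0.4224 -0.2694  0.018 ] [ 0.0396 -0.0751]
[ 0.4346 -0.3303  0.181 ] [-0.0218 -0.0651]
[ 0.433  -0.2855  0.181 ] [ 0.0231 -0.0651]
0.05 [ 0.444 -0.412  0.05 ] [435. 291.]
0.1 [ 0.442 -0.392  0.1  ] [430. 291.]
0.15 [ 0.439 -0.372  0.15 ] [424. 291.]
0.2 [ 0.437 -0.352  0.2  ] [418. 291.]
0.25 [ 0.435 -0.331  0.25 ] [412. 292.]
0.3 [ 0.433 -0.311  0.3  ] [405. 292.]
[473.6172573  151.79056496]
C [ 0.437  -0.1542]
red [ 0.4474 -0.207 ]
sl [ 0.5165 -0.1562]
```

Request:
apply_moves:
  series:
    - [0.13,0.2,2,-0.8,0.4]
    - [0,0,3,0,0.4]
    - [0,0,3,0,0.4]
    - [0,0,2,0,0.4]
    - [0,0,1,0,0.4]

```text
time: 5.73
ee_pos: [0.5005, -0.3044, 0.2167]
ee_rot: [-2.16, -2.274, 0.0]
contact_force: [-0.5, -0.2, -2.8]
grip_width: 0.0455
```

Request:
apply_moves:
  series:
    - [0,0,0,0,0.4]
    - [0,0,0,0,0.4]

```text
time: 5.9
ee_pos: [0.5011, -0.3051, 0.2202]
ee_rot: [2.162, 2.279, 0.0]
contact_force: [0.6, 0.9, -2.8]
grip_width: 0.046
```

```bash
python3 - <<'E'
from h import *
grab("wrist","w5");grab("top","t5");grab("scene","s5")
s=monitor.get_state();R=Rn.from_rotvec(s["ee_rot"]).as_matrix()
print(s["ee_pos"],np.degrees(np.arctan2(R[1,0],R[0,0])),s["grip_width"])
a=cv2.imread("pics/w5.png")[60:360,180:480];b=cv2.imread("pics/s5.png")[260:400,300:440]
cv2.imwrite("pics/c5.png",np.hstack([cv2.resize(a,(400,400)),cv2.resize(b,(400,400),interpolation=cv2.INTER_CUBIC)]))
E
```

```text
[ 0.50115264 -0.30513293  0.22123875] 93.05053040293602 0.045804439412698426
```

View pics/c5.png

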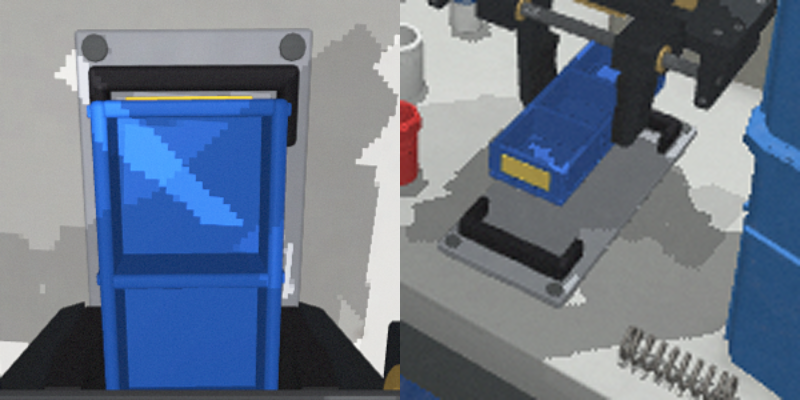

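The wrist crop shows the plate corners at (75,30) and (314,30), the stop at (88–300, 67) and the carrier end at (88–290, 101). The carrier sits slightly left of the stop centre. The scene crop shows it level above the plate.

```bash
python3 - <<'E'
from h import *
d=cam("w5");s=monitor.get_state();R=Rn.from_rotvec(s["ee_rot"]).as_matrix()
for u,v,z in((75,30,.006),(314,30,.006),(94,47,.006),(292,46,.006),(88,67,.018),(300,67,.018),(88,104,.0727),(290,104,.0727),(85,305,.006),(301,305,.006)):
    p=ray(d,180+u*.75,60+v*.75,z);print((u,v),p.round(4),(R[:2,:2].T@(p[:2]-s["ee_pos"][:2])).round(4))
E
```

```text
(75, 30) [ 0.4147 -0.3478  0.006 ] [-0.038  -0.0886]
(314, 30) [ 0.4105 -0.2684  0.006 ] [ 0.0415 -0.0885]
(94, 47) [ 0.4197 -0.3414  0.006 ] [-0.0319 -0.0832]
(292, 46) [ 0.4159 -0.2752  0.006 ] [ 0.0344 -0.0835]
(88, 67) [ 0.4267 -0.3412  0.018 ] [-0.0321 -0.0762]
(300, 67) [ 0.4232 -0.274   0.018 ] [ 0.0352 -0.0762]
(88, 104) [ 0.4371 -0.3311  0.0727] [-0.0226 -0.0653]
(290, 104) [ 0.4347 -0.2856  0.0727] [ 0.023  -0.0653]
(85, 305) [ 0.5122 -0.3442  0.006 ] [-0.0396  0.009 ]
(301, 305) [ 0.5079 -0.2625  0.006 ] [0.0422 0.009 ]
```

Request:
apply_moves:
  series:
    - [0.13,0.15,1,0,0.4]
    - [0,0,1,0,0.4]
    - [0,0,0.8,0,0.4]
    - [0,0,0.4,0,0.4]
    - [0,0,0.1,0,0.4]

```text
time: 6.47
ee_pos: [0.5022, -0.3034, 0.1861]
ee_rot: [-2.16, -2.279, -0.0]
contact_force: [-3.8, 3.1, 7.6]
grip_width: 0.0454
```

Request:
apply_moves:
  series:
    - [0,0,0,0,0.4]
    - [0,0,0.1,0,0.4]
    - [0,0,0,0,0.4]

```text
time: 6.72
ee_pos: [0.5023, -0.3036, 0.1861]
ee_rot: [2.161, 2.28, 0.0]
contact_force: [-0.9, 0.4, 2.5]
grip_width: 0.0458
```

Request:
apply_moves:
  series:
    - [0,0,0,0,0.58]
    - [0,0,0,0,0.65]
    - [0,0,0,0,0.72]
    - [0,0,0,0,0.72]
    - [0,0,-1,0,0.72]

```text
time: 7.13
ee_pos: [0.5021, -0.3034, 0.1946]
ee_rot: [-2.159, -2.278, 0.0]
contact_force: [-0.2, 0.5, -0.1]
grip_width: 0.0635
```

Request:
apply_moves:
  series:
    - [0,0,-2,0,0.72]
    - [0,0,-3,0,0.72]
    - [0,0,-4,0,0.72]
    - [0,0,-3,0,0.72]
    - [2,0,0,0,0.72]

```text
time: 7.55
ee_pos: [0.5017, -0.2858, 0.3227]
ee_rot: [2.154, 2.269, -0.0]
contact_force: [-0.3, -0.4, 1.1]
grip_width: 0.0629
```

Request:
apply_moves:
  series:
    - [4,0,0,0,0.6]
    - [4,0,0,0,0.6]
    - [3,0,0,0,0.6]
    - [2,0,0,0,0.6]
    - [0,0,0,0,0.6]

```text
time: 7.97
ee_pos: [0.4938, -0.1505, 0.3167]
ee_rot: [-2.157, -2.284, -0.001]
contact_force: [0.1, -0.3, 0.6]
grip_width: 0.0528
```

```bash
python3 - <<'E'
from h import *
grab("wrist","w6");grab("top","t6")
s=monitor.get_state();R=Rn.from_rotvec(s["ee_rot"]).as_matrix()
print(s["ee_pos"],np.degrees(np.arctan2(R[1,0],R[0,0])),s["grip_width"])
E
```

```text
[ 0.49436799 -0.15362595  0.31654458] 93.1440101176297 0.05262212756963935
```

View pics/w6.png

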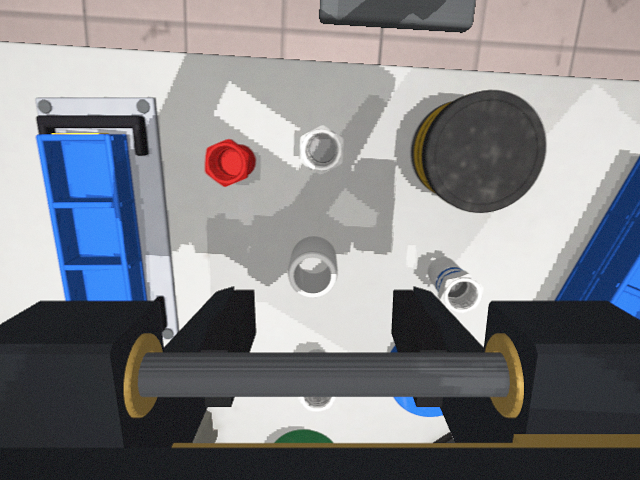

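The wrist view shows the carrier flat in the cradle at left, clear of both stops. Coupling C is at (321,149), B at (462,293) and A is partly hidden at (317,400).

```bash
python3 - <<'E'
from h import *
w=cv2.imread("pics/w6.png");t=cv2.imread("pics/t6.png")
f=lambda i,u,v,r:cv2.resize(i[v-r:v+r,u-r:u+r],(264,264),interpolation=cv2.INTER_CUBIC)
cv2.imwrite("pics/c6.png",np.hstack([f(w,321,149,33),f(w,462,293,33),f(t,317,223,11)]))
E
```

```text
(no output)
```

View pics/c6.png

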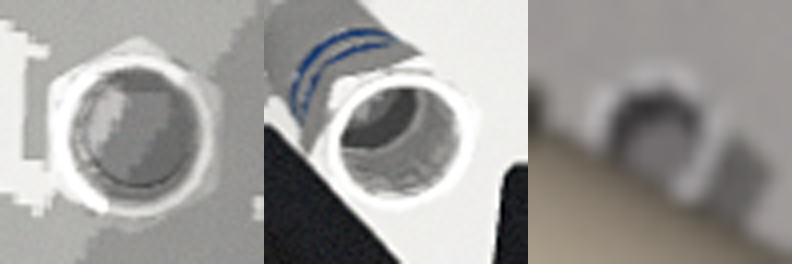

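In the montage, C's hex has corners top and bottom, so its flats are left and right. B has a corner pointing right, so its flats are about 22° clockwise of the jaws. A is too blurred to tell. C's red neighbour is in line with the jaws, so I'll grip C with a 60° turn.

```bash
python3 - <<'E'
from h import *
d=cam("w6");s=monitor.get_state();R=Rn.from_rotvec(s["ee_rot"]).as_matrix()
for n,u,v,z in(("C",321.3,148.3,.048),("B",462,293,.048),("A",317,397,.048),("red",231,161,.048),("sl",314,271,.041)):
    p=ray(d,u,v,z);print(n,p.round(4),(R[:2,:2].T@(p[:2]-s["ee_pos"][:2])).round(4))
# seated carrier rim corners z=.037
for u,v in((38,137),(122,137)):print(ray(d,u,v,.037).round(4))
print(s["ee_pos"])
E
```

```text
C [ 0.4356 -0.1543  0.048 ] [ 0.0025 -0.0588]
B [ 0.5217 -0.0581  0.048 ] [0.0939 0.0325]
A [ 0.6046 -0.1479  0.048 ] [-0.0003  0.1104]
red [ 0.446  -0.2076  0.048 ] [-0.0513 -0.0513]
sl [ 0.5146 -0.1548  0.041 ] [-0.0022  0.0201]
[ 0.4391 -0.3282  0.037 ]
[ 0.4362 -0.2768  0.037 ]
[ 0.49436799 -0.15362595  0.31654458]
```

Request:
apply_moves:
  series:
    - [0.2,-3,0,0,0.55]
    - [0.05,-2.9,0,0,0.55]
    - [0,0,0,6.5,0.5]
    - [0,0,0,7,0.5]
    - [0,0,0,7,0.5]

```text
time: 8.48
ee_pos: [0.4351, -0.156, 0.3162]
ee_rot: [2.539, 1.848, 0.0]
contact_force: [0.1, -0.0, -0.7]
grip_width: 0.0442
```

Request:
apply_moves:
  series:
    - [0,0,0,7,0.5]
    - [0,0,0,7,0.5]
    - [0,0,0,7,0.5]
    - [0,0,0,7,0.5]
    - [0,0,0,6.5,0.5]

```text
time: 8.9
ee_pos: [0.4354, -0.1559, 0.316]
ee_rot: [2.973, 1.013, 0.0]
contact_force: [0.9, 0.7, -0.5]
grip_width: 0.0436
```

Request:
apply_moves:
  series:
    - [0,0,0,5,0.5]
    - [0,0,2,0,0.5]
    - [0,0,2,0,0.5]
    - [0,0,0,0,0.5]
    - [0,0,0,0,0.5]

```text
time: 9.32
ee_pos: [0.4354, -0.1555, 0.2757]
ee_rot: [-3.011, -0.892, 0.001]
contact_force: [0.7, 0.0, -0.6]
grip_width: 0.0442
```

```bash
python3 - <<'E'
from h import *
d=grab("wrist","w7")
s=monitor.get_state();R=Rn.from_rotvec(s["ee_rot"]).as_matrix()
print(s["ee_pos"],np.degrees(np.arctan2(R[1,0],R[0,0])),s["grip_width"])
print(R[:2,:2].T@(np.array([.4356,-.1543])-s["ee_pos"][:2]), proj(d,[.4356,-.1543,.048]))
E
```

```text
[ 0.4354974  -0.15541078  0.2763812 ] 33.02122118643477 0.0440452544106075
[ 0.00069134 -0.00087545] [325.11178557 263.07246739]
```

Request:
apply_moves:
  series:
    - [0.07,-0.08,2,0,0.5]
    - [0,0,2.5,0,0.5]
    - [0,0,2,0,0.5]
    - [0,0,1.4,0,0.5]
    - [0,0,0.7,0,0.5]

```text
time: 9.78
ee_pos: [0.4356, -0.1539, 0.1893]
ee_rot: [-3.012, -0.894, 0.0]
contact_force: [0.1, -0.2, -0.6]
grip_width: 0.044
```

Request:
apply_moves:
  series:
    - [0,0,0,0,0.4]
    - [0,0,0,0,0.33]
    - [0,0,0,0,0.26]
    - [0,0,0,0,0.2]
    - [0,0,0,0,0.2]
  force: 20

```text
time: 10.2
ee_pos: [0.4357, -0.1536, 0.1908]
ee_rot: [3.01, 0.894, 0.003]
contact_force: [-0.5, 1.3, 5.6]
grip_width: 0.0247
```

Request:
apply_moves:
  series:
    - [0,0,-0.5,0,0.2]
    - [0,0,-1,0,0.2]
    - [0,0,-2,0,0.2]
    - [0,0,-2,0,0.2]
    - [0,0,-1.5,0,0.2]

```text
time: 10.62
ee_pos: [0.4353, -0.1533, 0.2614]
ee_rot: [3.011, 0.894, 0.0]
contact_force: [1.1, -0.2, -1.7]
grip_width: 0.0248
```

```bash
cat > g.py <<'E'
from h import *
import sys
def go(x,y,z,yaw):
    s=monitor.get_state();R=Rn.from_rotvec(s["ee_rot"]).as_matrix();w=np.degrees(np.arctan2(R[1,0],R[0,0]))
    print("at",s["ee_pos"].round(4),"yaw",w.round(1),"w",round(s["grip_width"],4),"Fz",s["contact_force"][2].round(1))
    print("tool shift cm",(100*R.T@(np.array([x,y,z])-s["ee_pos"])).round(2),"turn",(w-yaw+180)%360-180)
if __name__=="__main__": go(*map(float,sys.argv[1:]))
E
python3 g.py .4603 -.3057 .27 93
```

```text
at [ 0.4353 -0.1533  0.2614] yaw 33.1 w 0.0248 Fz -1.7
tool shift cm [-6.22 14.14 -0.86] turn -59.91685271278362
```

Request:
apply_moves:
  series:
    - [-0.8,1.8,-0.8,0,0.2]
    - [-1.4,3.2,0,0,0.2]
    - [-1.4,3.3,0,0,0.2]
    - [-1.4,3.2,0,0,0.2]
    - [-1.2,2.6,0,-4,0.2]

```text
time: 11.03
ee_pos: [0.4603, -0.3075, 0.2682]
ee_rot: [2.979, 0.998, 0.0]
contact_force: [0.3, 0.6, -1.3]
grip_width: 0.0248
```

Request:
apply_moves:
  series:
    - [0,0,0,-7,0.2]
    - [0,0,0,-7,0.2]
    - [0,0,0,-7,0.2]
    - [0,0,0,-7,0.2]
    - [0,0,0,-7,0.2]

```text
time: 11.45
ee_pos: [0.4602, -0.3053, 0.2679]
ee_rot: [-2.534, -1.855, 0.0]
contact_force: [-0.6, -0.3, -1.8]
grip_width: 0.0251
```

Request:
apply_moves:
  series:
    - [0,0,0,-7,0.2]
    - [0,0,0,-7,0.2]
    - [0,0,0,-6.9,0.2]
    - [0,0,0,0,0.2]
    - [0,0,0,0,0.2]

```text
time: 11.87
ee_pos: [0.4603, -0.3053, 0.2679]
ee_rot: [-2.167, -2.274, -0.0]
contact_force: [-0.6, 0.4, -1.7]
grip_width: 0.0244
```

```bash
python3 g.py .4603 -.3057 .2083 93; python3 - <<'E'
from h import *
grab("wrist","w8");grab("top","t8")
a=cv2.imread("pics/w8.png")[40:400,120:520];b=cv2.imread("pics/t8.png")[215:315,345:425]
cv2.imwrite("pics/c8.png",np.hstack([cv2.resize(a,(500,450)),cv2.resize(b,(300,375),interpolation=cv2.INTER_CUBIC)[:450] if 0 else cv2.copyMakeBorder(cv2.resize(b,(300,375),interpolation=cv2.INTER_CUBIC),0,75,0,0,cv2.BORDER_CONSTANT)]))
E
```

```text
at [ 0.4603 -0.3053  0.2679] yaw 92.8 w 0.0244 Fz -1.7
tool shift cm [-0.05  0.    5.96] turn -0.23119059450669965
```

View pics/c8.png

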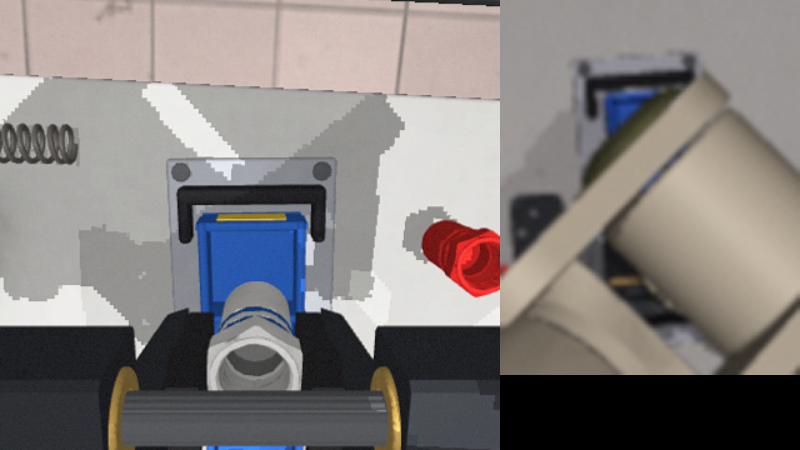

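The wrist crop shows coupling C held upright over the near cell, with the carrier's near rim at (197–306, 213) in the crop. The stop and plate are undisturbed. The arm hides the cradle in the top view.

```bash
python3 - <<'E'
from h import *
d=cam("w8");s=monitor.get_state();R=Rn.from_rotvec(s["ee_rot"]).as_matrix()
P=[ray(d,120+u*.8,40+v*.8,.037) for u,v in((198,214),(306,214))]
m=(P[0]+P[1])/2;print(P,m,np.linalg.norm(P[0]-P[1]),R[:2,:2].T@(m-s["ee_pos"])[:2])
E
```

```text
[array([ 0.43364951, -0.32932329,  0.037     ]), array([ 0.43146642, -0.28433252,  0.037     ])] [ 0.43255797 -0.3068279   0.037     ] 0.045043697592326605 [-0.00015356 -0.02778849]
```

Request:
apply_moves:
  series:
    - [-0.03,-0.1,1.5,0,0.2]
    - [0,0,1.8,0,0.2]
    - [0,0,1.4,0,0.2]
    - [0,0,0.7,0,0.2]
    - [0,0,0.3,0,0.2]

```text
time: 12.38
ee_pos: [0.4593, -0.3057, 0.2099]
ee_rot: [-2.164, -2.275, -0.0]
contact_force: [-0.1, 0.6, -0.9]
grip_width: 0.0246
```

Request:
apply_moves:
  series:
    - [0,0,0.1,0,0.2]
    - [0,0,0.1,0,0.2]
    - [0,0,0.1,0,0.2]
    - [0,0,0,0,0.2]

```text
time: 12.72
ee_pos: [0.4595, -0.3058, 0.2082]
ee_rot: [2.163, 2.278, -0.0]
contact_force: [0.8, 0.8, -1.0]
grip_width: 0.0248
```

Request:
apply_moves:
  series:
    - [0,0,0.1,0,0.2]
    - [0,0,0,0,0.2]
    - [0,0,0.1,0,0.2]
    - [0,0,0,0,0.2]

```text
time: 13.05
ee_pos: [0.4596, -0.3058, 0.2077]
ee_rot: [2.161, 2.276, 0.0]
contact_force: [-1.8, 2.8, 13.9]
grip_width: 0.0248
```

Request:
apply_moves:
  series:
    - [0,0,-0.1,0,0.2]
    - [0,0,0,0,0.3]
    - [0,0,0,0,0.4]
    - [0,0,0,0,0.45]
    - [0,0,-0.5,0,0.45]

```text
time: 13.47
ee_pos: [0.4593, -0.3057, 0.2111]
ee_rot: [-2.162, -2.277, -0.0]
contact_force: [-0.1, -0.1, -0.2]
grip_width: 0.0396
```

Request:
apply_moves:
  series:
    - [0,0,-1.5,0,0.5]
    - [0,0,-2.5,0,0.5]
    - [0,0,-3,0,0.5]
    - [0,0,-3,0,0.5]
    - [0,0,0,0,0.5]

```text
time: 13.88
ee_pos: [0.4599, -0.3061, 0.3174]
ee_rot: [2.156, 2.272, -0.001]
contact_force: [0.7, -1.2, 0.7]
grip_width: 0.0441
```

```bash
python3 g.py .5217 -.0581 .31 71
```

```text
at [ 0.4599 -0.3061  0.3174] yaw 93.0 w 0.0441 Fz 0.7
tool shift cm [24.45  7.46  0.61] turn 21.98576437227345
```

Request:
apply_moves:
  series:
    - [2.5,0.75,0.1,0,0.5]
    - [3.7,1.1,0.1,0,0.5]
    - [3.7,1.1,0.1,0,0.5]
    - [3.7,1.1,0.1,0,0.5]
    - [3.7,1.1,0.1,0,0.5]

```text
time: 14.3
ee_pos: [0.5018, -0.1287, 0.3065]
ee_rot: [-2.164, -2.277, 0.0]
contact_force: [1.0, -0.2, 0.3]
grip_width: 0.0439
```

Request:
apply_moves:
  series:
    - [3.6,1.1,0,0,0.5]
    - [3.5,1.1,0,3,0.5]
    - [0,0,0,6.5,0.5]
    - [0,0,0,6.5,0.5]
    - [0,0,0,6,0.5]

```text
time: 14.72
ee_pos: [0.5202, -0.0574, 0.3065]
ee_rot: [-2.561, -1.818, 0.0]
contact_force: [-0.7, -0.2, -1.4]
grip_width: 0.0441
```

Request:
apply_moves:
  series:
    - [0,0,1,0,0.5]
    - [0,0,1,0,0.5]
    - [0,0,0,0,0.5]
    - [0,0,0,0,0.5]

```text
time: 15.05
ee_pos: [0.5201, -0.0583, 0.2864]
ee_rot: [-2.557, -1.823, 0.001]
contact_force: [0.1, -0.1, -0.3]
grip_width: 0.0439
```

```bash
python3 g.py .5217 -.0581 .1905 71;python3 - <<'E'
from h import *
d=grab("wrist","w9");u,v=proj(d,[.5217,-.0581,.048]);print(u,v)
g=cv2.cvtColor(d["img"],cv2.COLOR_RGB2GRAY)
c=cv2.HoughCircles(cv2.medianBlur(g,5)[int(v)-60:int(v)+60,int(u)-60:int(u)+60],cv2.HOUGH_GRADIENT,1,20,param1=80,param2=18,minRadius=14,maxRadius=45)
print(None if c is None else (c[0][:5]+[int(u)-60,int(v)-60,0]))
E
```

```text
at [ 0.5201 -0.0583  0.2864] yaw 71.0 w 0.0439 Fz -0.3
tool shift cm [0.07 0.16 9.59] turn -0.025591339493644227
323.8127094827949 261.0706885597509
[[328.5 260.5  23. ]
 [326.5 239.5  16. ]]
```

Request:
apply_moves:
  series:
    - [0.15,0.15,2.5,0,0.5]
    - [0,0,2.5,0,0.5]
    - [0,0,2.5,0,0.5]
    - [0,0,1.4,0,0.5]
    - [0,0,0.7,0,0.5]

```text
time: 15.52
ee_pos: [0.5219, -0.0574, 0.1894]
ee_rot: [-2.557, -1.823, 0.002]
contact_force: [-1.0, -0.9, 0.3]
grip_width: 0.0439
```

Request:
apply_moves:
  series:
    - [0,0,0,0,0.4]
    - [0,0,0,0,0.33]
    - [0,0,0,0,0.26]
    - [0,0,0,0,0.2]
    - [0,0,0,0,0.2]

```text
time: 15.93
ee_pos: [0.5223, -0.0574, 0.1918]
ee_rot: [2.556, 1.823, 0.002]
contact_force: [0.1, 0.5, 4.0]
grip_width: 0.0256
```

Request:
apply_moves:
  series:
    - [0,0,-0.5,0,0.2]
    - [0,0,-1,0,0.2]
    - [0,0,-2,0,0.2]
    - [0,0,-2.5,0,0.2]
    - [0,0,-2,0,0.2]

```text
time: 16.35
ee_pos: [0.5219, -0.0573, 0.2729]
ee_rot: [2.558, 1.823, 0.001]
contact_force: [-0.1, 0.2, -1.2]
grip_width: 0.0251
```

```bash
python3 g.py .5017 -.3037 .28 93
```

```text
at [ 0.5219 -0.0573  0.2729] yaw 71.0 w 0.0251 Fz -1.2
tool shift cm [-23.95   6.12  -0.71] turn -22.024211749964167
```

Request:
apply_moves:
  series:
    - [-1.8,0.45,-0.7,0,0.2]
    - [-3.4,0.87,0,0,0.2]
    - [-3.6,0.92,0,0,0.2]
    - [-3.6,0.92,0,0,0.2]
    - [-3.6,0.92,0,0,0.2]

```text
time: 16.77
ee_pos: [0.5079, -0.2233, 0.2788]
ee_rot: [2.557, 1.824, 0.0]
contact_force: [1.1, -0.0, -2.6]
grip_width: 0.0252
```

Request:
apply_moves:
  series:
    - [-3.4,0.87,0,0,0.2]
    - [-2.8,0.72,0,0,0.2]
    - [-1.75,0.45,0,-4,0.2]
    - [0,0,0,-6,0.2]
    - [0,0,0,-6,0.2]

```text
time: 17.18
ee_pos: [0.5013, -0.3049, 0.2783]
ee_rot: [-2.276, -2.165, 0.0]
contact_force: [0.8, 0.5, -1.5]
grip_width: 0.0251
```

Request:
apply_moves:
  series:
    - [0,0,0,-6,0.2]
    - [0,0,0,0,0.2]
    - [0,0,0,0,0.2]

```text
time: 17.43
ee_pos: [0.5017, -0.3036, 0.2783]
ee_rot: [2.166, 2.275, -0.0]
contact_force: [0.0, 1.0, -1.3]
grip_width: 0.0251
```

```bash
python3 g.py .5017 -.3037 .2085 93
```

```text
at [ 0.5017 -0.3036  0.2783] yaw 92.8 w 0.0251 Fz -1.3
tool shift cm [-0.01 -0.    6.98] turn -0.20300813477115298
```

Request:
apply_moves:
  series:
    - [0,0,2,0,0.2]
    - [0,0,2,0,0.2]
    - [0,0,1.7,0,0.2]
    - [0,0,0.7,0,0.2]
    - [0,0,0.3,0,0.2]

```text
time: 17.85
ee_pos: [0.5017, -0.3035, 0.21]
ee_rot: [-2.164, -2.275, 0.0]
contact_force: [0.4, 0.0, -1.6]
grip_width: 0.0253
```

Request:
apply_moves:
  series:
    - [0,0,0.1,0,0.2]
    - [0,0,0.1,0,0.2]
    - [0,0,0,0,0.2]
    - [0,0,0,0,0.2]

```text
time: 18.18
ee_pos: [0.5019, -0.3038, 0.2095]
ee_rot: [2.162, 2.277, -0.0]
contact_force: [0.3, 0.6, -2.1]
grip_width: 0.0253
```

Request:
apply_moves:
  series:
    - [0,0,0.1,0,0.2]
    - [0,0,0,0,0.2]
    - [0,0,0,0,0.2]

```text
time: 18.43
ee_pos: [0.502, -0.3038, 0.2088]
ee_rot: [2.162, 2.277, 0.0]
contact_force: [-0.6, 1.9, 5.9]
grip_width: 0.0253
```

Request:
apply_moves:
  series:
    - [0,0,0.1,0,0.2]
    - [0,0,0,0,0.2]
    - [0,0,0,0,0.2]

```text
time: 18.68
ee_pos: [0.5022, -0.3038, 0.2088]
ee_rot: [2.161, 2.276, 0.001]
contact_force: [-0.5, 3.3, 12.3]
grip_width: 0.0252
```

Request:
apply_moves:
  series:
    - [0,0,-0.1,0,0.2]
    - [0,0,0,0,0.3]
    - [0,0,0,0,0.4]
    - [0,0,0,0,0.45]
    - [0,0,-0.5,0,0.45]

```text
time: 19.1
ee_pos: [0.5016, -0.3036, 0.2119]
ee_rot: [-2.162, -2.277, 0.0]
contact_force: [-0.0, 0.1, 0.1]
grip_width: 0.0396
```

Request:
apply_moves:
  series:
    - [0,0,-1.5,0,0.5]
    - [0,0,-2.5,0,0.5]
    - [0,0,-3.5,0,0.5]
    - [0,0,-3.5,0,0.5]
    - [0,0,-1,0,0.5]

```text
time: 19.52
ee_pos: [0.502, -0.3038, 0.3382]
ee_rot: [2.157, 2.273, 0.0]
contact_force: [0.9, -0.2, 0.2]
grip_width: 0.044
```

```bash
python3 g.py .545 -.15 .33 93; python3 - <<'E'
from h import *
d=cam("scene0");t=cam("top0")
print("oiler base front/centre (scene)",ray(d,352,252,0),ray(d,352,246,0))
print("left/right edge base", ray(d,338,246,.02),ray(d,366,246,.02))
print("top body",ray(t,318,183,.05),ray(t,318,183,.09),"edge near robot",ray(t,318,197,.04), "tip",ray(t,302,157,.176))
for z in(.1,.13,.15,.17): print(z,ray(d,348,168,z).round(3),"sc tip")
E
```

```text
at [ 0.502  -0.3038  0.3382] yaw 93.0 w 0.044 Fz 0.2
tool shift cm [15.14  5.09  0.76] turn -0.019652483544859933
oiler base front/centre (scene) [ 0.69575435 -0.1628044   0.        ] [ 0.71686241 -0.14927729  0.        ]
left/right edge base [ 0.67019283 -0.14257154  0.02      ] [ 0.70684382 -0.18984315  0.02      ]
top body [ 0.69421693 -0.15574633  0.05      ] [ 0.68523967 -0.15604349  0.09      ] edge near robot [ 0.66373484 -0.15504819  0.04      ] tip [ 0.72165343 -0.12448825  0.176     ]
0.1 [ 0.885 -0.023  0.1  ] sc tip
0.13 [ 0.821 -0.063  0.13 ] sc tip
0.15 [ 0.778 -0.09   0.15 ] sc tip
0.17 [ 0.735 -0.117  0.17 ] sc tip
```

Request:
apply_moves:
  series:
    - [3.5,2,0.5,0,0.5]
    - [3.5,2.4,0.5,0,0.5]
    - [3.3,2.4,0.5,0,0.5]
    - [3,2.2,0.5,0,0.5]
    - [1.9,1.5,0.5,0,0.5]

```text
time: 19.93
ee_pos: [0.5994, -0.1443, 0.3075]
ee_rot: [-2.161, -2.28, -0.001]
contact_force: [-0.2, -0.7, -0.5]
grip_width: 0.0439
```

Request:
apply_moves:
  series:
    - [0,0,0.5,0,0.5]
    - [0,0,0.5,0,0.5]
    - [0,0,0,0,0.5]

```text
time: 20.18
ee_pos: [0.5978, -0.1479, 0.2966]
ee_rot: [-2.162, -2.277, 0.002]
contact_force: [-0.5, -0.6, 1.1]
grip_width: 0.0441
```

```bash
python3 g.py .603 -.15 .30 93; python3 - <<'E'
from h import *
d=grab("wrist","w10");grab("scene","s10");u,v=proj(d,[.603,-.15,.048]);print(u,v)
a=cv2.imread("pics/w10.png")[205:325,260:380];b=cv2.imread("pics/s10.png")[250:370,290:410]
cv2.imwrite("pics/c10.png",np.hstack([cv2.resize(a,(400,400),interpolation=cv2.INTER_CUBIC),cv2.resize(b,(400,400),interpolation=cv2.INTER_CUBIC)]))
E
```

```text
at [ 0.5978 -0.1479  0.2966] yaw 93.0 w 0.0441 Fz 1.1
tool shift cm [-0.24  0.51 -0.34] turn -0.04187079901092261
317.8950406378379 261.91540756330045
```

View pics/c10.png

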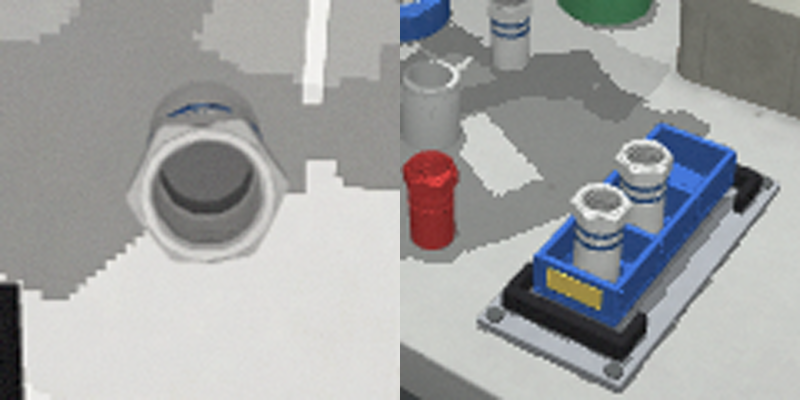

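The crops show A's hex with corners left at (130,195) and right at (285,185), so its flats are about 26° clockwise of the jaws. The scene crop shows C and B upright in the near and middle cells, with the carrier flat between the stops.

```bash
python3 - <<'E'
from h import *
from g import go
p=ray(cam("w10"),322.4,262.9,.048);print(p);go(p[0],p[1],.1905,67)
E
```

```text
[ 0.60346559 -0.14734118  0.048     ]
at [ 0.5978 -0.1485  0.2978] yaw 92.9 w 0.0442 Fz 0.3
tool shift cm [ 0.09  0.58 10.73] turn 25.888213578560197
```

Request:
apply_moves:
  series:
    - [0.1,0.55,0,0,0.5]
    - [0,0,0,6,0.5]
    - [0,0,0,7,0.5]
    - [0,0,0,7,0.5]
    - [0,0,0,6,0.5]

```text
time: 20.7
ee_pos: [0.6037, -0.1468, 0.2983]
ee_rot: [2.626, 1.723, 0.001]
contact_force: [-0.9, 0.7, -1.1]
grip_width: 0.044
```

Request:
apply_moves:
  series:
    - [0,0,0,0,0.5]
    - [0,0,2,0,0.5]
    - [0,0,3,0,0.5]
    - [0,0,1,0,0.5]
    - [0,0,0,0,0.5]

```text
time: 21.12
ee_pos: [0.6033, -0.1463, 0.2356]
ee_rot: [-2.615, -1.733, 0.004]
contact_force: [-0.0, -0.4, 0.0]
grip_width: 0.0439
```

```bash
python3 g.py .6035 -.1475 .1905 67
```

```text
at [ 0.6033 -0.1463  0.2356] yaw 67.1 w 0.0439 Fz 0.0
tool shift cm [-0.1   0.09  4.51] turn 0.06401972544855994
```

Request:
apply_moves:
  series:
    - [-0.1,0.05,1.5,0,0.5]
    - [0,0,1.5,0,0.5]
    - [0,0,1,0,0.5]
    - [0,0,0.6,0,0.5]
    - [0,0,0,0,0.5]

```text
time: 21.53
ee_pos: [0.6038, -0.1473, 0.1915]
ee_rot: [-2.619, -1.734, 0.001]
contact_force: [0.4, 0.8, -0.1]
grip_width: 0.0439
```

Request:
apply_moves:
  series:
    - [0,0,0,0,0.4]
    - [0,0,0,0,0.33]
    - [0,0,0,0,0.26]
    - [0,0,0,0,0.2]
    - [0,0,0,0,0.2]

```text
time: 21.95
ee_pos: [0.6039, -0.1473, 0.1927]
ee_rot: [2.619, 1.733, 0.001]
contact_force: [-1.3, 0.4, 4.4]
grip_width: 0.025
```

Request:
apply_moves:
  series:
    - [0,0,-0.5,0,0.2]
    - [0,0,-1,0,0.2]
    - [0,0,-2,0,0.2]
    - [0,0,-3,0,0.2]
    - [0,0,-3,0,0.2]

```text
time: 22.37
ee_pos: [0.6035, -0.1471, 0.2882]
ee_rot: [-2.619, -1.733, 0.001]
contact_force: [0.6, 0.3, -0.8]
grip_width: 0.0252
```

```bash
python3 g.py .5436 -.3015 .29 93
```

```text
at [ 0.6035 -0.1471  0.2882] yaw 67.0 w 0.0252 Fz -0.8
tool shift cm [-16.56   0.52  -0.18] turn -26.02139365605902
```

Request:
apply_moves:
  series:
    - [-1.8,0.05,-0.2,0,0.2]
    - [-3.3,0.1,0,0,0.2]
    - [-3.6,0.12,0,0,0.2]
    - [-3.5,0.1,0,0,0.2]
    - [-2.8,0.1,0,0,0.2]

```text
time: 22.78
ee_pos: [0.5483, -0.289, 0.2898]
ee_rot: [2.62, 1.732, -0.0]
contact_force: [-0.4, -1.0, -1.4]
grip_width: 0.0249
```

Request:
apply_moves:
  series:
    - [-1.55,0.05,0,-4,0.2]
    - [0,0,0,-7,0.2]
    - [0,0,0,-7,0.2]
    - [0,0,0,-7,0.2]
    - [0,0,0,-1,0.2]

```text
time: 23.2
ee_pos: [0.5436, -0.3016, 0.2895]
ee_rot: [2.158, 2.283, 0.0]
contact_force: [0.3, 0.1, -2.2]
grip_width: 0.0251
```

Request:
apply_moves:
  series:
    - [0,0,0,0,0.2]
    - [0,0,0,0,0.2]

```text
time: 23.37
ee_pos: [0.5438, -0.3014, 0.2892]
ee_rot: [2.167, 2.275, 0.0]
contact_force: [-1.2, 1.3, -1.8]
grip_width: 0.0252
```

```bash
python3 g.py .5436 -.3015 .2105 93
```

```text
at [ 0.5438 -0.3014  0.2892] yaw 92.8 w 0.0252 Fz -1.8
tool shift cm [-0.01 -0.02  7.87] turn -0.2073672010193377
```

Request:
apply_moves:
  series:
    - [0,0,2,0,0.2]
    - [0,0,2.5,0,0.2]
    - [0,0,2,0,0.2]
    - [0,0,0.8,0,0.2]
    - [0,0,0.4,0,0.2]

```text
time: 23.78
ee_pos: [0.5438, -0.3014, 0.2108]
ee_rot: [-2.163, -2.275, 0.0]
contact_force: [-0.6, -0.6, -2.1]
grip_width: 0.0252
```

Request:
apply_moves:
  series:
    - [0,0,0.1,0,0.2]
    - [0,0,0,0,0.2]
    - [0,0,0.1,0,0.2]
    - [0,0,0,0,0.2]

```text
time: 24.12
ee_pos: [0.5439, -0.3016, 0.2108]
ee_rot: [2.162, 2.277, 0.0]
contact_force: [0.6, 0.3, -1.2]
grip_width: 0.0249
```

Request:
apply_moves:
  series:
    - [0,0,0.1,0,0.2]
    - [0,0,0,0,0.2]
    - [0,0,0,0,0.2]

```text
time: 24.37
ee_pos: [0.544, -0.3016, 0.2096]
ee_rot: [2.162, 2.277, 0.0]
contact_force: [-1.3, 1.3, 4.8]
grip_width: 0.0247
```

Request:
apply_moves:
  series:
    - [0,0,0.1,0,0.2]
    - [0,0,0,0,0.2]
    - [0,0,0,0,0.2]

```text
time: 24.62
ee_pos: [0.544, -0.3017, 0.2095]
ee_rot: [2.161, 2.276, 0.0]
contact_force: [-1.0, 1.5, 11.7]
grip_width: 0.0248
```

Contact came at the expected height, 0.2095 m. Releasing and backing off.

Request:
apply_moves:
  series:
    - [0,0,-0.1,0,0.2]
    - [0,0,0,0,0.3]
    - [0,0,0,0,0.4]
    - [0,0,0,0,0.45]
    - [0,0,-0.5,0,0.45]

```text
time: 25.03
ee_pos: [0.5436, -0.3014, 0.2129]
ee_rot: [-2.162, -2.277, 0.0]
contact_force: [-0.3, 0.9, -0.9]
grip_width: 0.0394
```

Request:
apply_moves:
  series:
    - [0,0,-1.5,0,0.5]
    - [0,0,-2.5,0,0.5]
    - [0,0,-3.5,0,0.5]
    - [0,0,-3.5,0,0.5]
    - [0,0,-1.5,0,0.5]

```text
time: 25.45
ee_pos: [0.5439, -0.3015, 0.3439]
ee_rot: [2.159, 2.274, 0.001]
contact_force: [0.4, -0.4, 0.7]
grip_width: 0.0443
```

Request:
apply_moves:
  series:
    - [4,0,0,0,0.5]
    - [4,0,0,0,0.5]
    - [4,0,0,0,0.5]
    - [4,0,0,0,0.5]
    - [0,0,0,0,0.5]

```text
time: 25.87
ee_pos: [0.5347, -0.1361, 0.3395]
ee_rot: [-2.156, -2.282, -0.001]
contact_force: [0.0, 0.4, 0.4]
grip_width: 0.0441
```

Request:
apply_moves:
  series:
    - [0,-3,0,0,0.5]
    - [0,-3,0,0,0.5]
    - [0,0,0,0,0.5]
    - [0,0,0,0,0.5]

```text
time: 26.2
ee_pos: [0.475, -0.145, 0.3395]
ee_rot: [2.164, 2.277, 0.0]
contact_force: [0.3, -0.5, -0.2]
grip_width: 0.0441
```

```bash
python3 g.py .5 -.3 .3 93; python3 - <<'E'
from h import *
d=grab("scene","s11");grab("top","t11")
a=cv2.imread("pics/s11.png")[150:350,170:420];b=cv2.imread("pics/t11.png")[215:315,345:425]
cv2.imwrite("pics/c11.png",np.hstack([cv2.resize(a,(500,400),interpolation=cv2.INTER_CUBIC),cv2.resize(b,(300,400),interpolation=cv2.INTER_CUBIC)]))
E
```

```text
at [ 0.475  -0.145   0.3395] yaw 92.9 w 0.0441 Fz -0.2
tool shift cm [-15.6    1.7    3.95] turn -0.0815464007787341
```

The picture limit is reached, so I'll check the last placing and the bystanders by code.

```bash
python3 - <<'E'
from h import *
d=cam("s11");d0=cam("scene0");i=cv2.imread("pics/s11.png");i0=cv2.imread("pics/scene0.png")
Pc=[(.4603,-.3057),(.5022,-.3035),(.5441,-.3013)]
c=[proj(d,[x,y,.041]) for x,y in Pc]
u,v=c[1].round().astype(int);T=i[v-16:v+16,u-10:u+11]
for n,k in zip("CBA",c):
    a,b=k.round().astype(int);W=i[b-26:b+27,a-20:a+21]
    m=cv2.minMaxLoc(cv2.matchTemplate(W,T,cv2.TM_CCOEFF_NORMED));print(n,k.round(1),"score",round(m[1],3),"offset px",m[3][0]-10,m[3][1]-10)
# bystanders and pile: template from first picture
for n,(u0,v0,u1,v1) in dict(tin=(210,258,250,302),sleeve=(289,266,310,296),tape=(272,238,307,262),oiler=(336,212,368,258),spring=(376,374,420,404),red=(289,294,310,326),pile=(172,236,245,266),cradle=(316,330,366,362)).items():
    T=i0[v0:v1,u0:u1];W=i[v0-10:v1+10,u0-10:u1+10]
    m=cv2.minMaxLoc(cv2.matchTemplate(W,T,cv2.TM_CCOEFF_NORMED));print(n,round(m[1],3),m[3][0]-10,m[3][1]-10)
E
```

```text
C [349.2 321. ] score 0.682 offset px 0 0
B [361.7 307.3] score 1.0 offset px 0 0
A [373.3 294.6] score 0.734 offset px 1 -1
tin 0.987 0 0
sleeve 0.91 0 0
tape 0.999 0 0
oiler 0.999 0 0
spring 0.999 0 0
red 0.881 0 0
pile 0.927 0 0
cradle 0.738 0 0
```

All three couplings match at their cells within about 1 px, and the bystanders and pile show no shift.

```bash
python3 -c "
from workcell import ticket; print(ticket.hand_in())"
```

```text
the job is handed in; nothing more can be done
None
```

The job is handed in, at about 26 s of the 72 s allowed. No verdict is reported back.

**What I did:** I lifted the top carrier straight off the pile and set it in the cradle while it was empty. A picture after the lift showed the other two still nested. I then stood the three banded couplings in its cells: C in the one nearest the robot, B in the middle and A in the far one. Each was lowered until it touched the cell floor, released, and the arm backed away.

**Last checks:**
- **Couplings:** all three touched the floor at the expected height. I saw C and B upright in their cells in a picture.
- **Coupling A:** I could not look at it after placing, because the picture limit was reached. I checked its position only by template matching against B. It matched within 1 pixel, but the score was only 0.73 (C scored 0.68).
- **Surroundings:** the tin, sleeve, tape, oil can, spring, red look-alike and pile all match their starting positions with no shift (scores 0.88 to 1.0). The cradle's lower score of 0.74 is probably because the carrier now covers part of the view.

**Disagreements:** the top camera's first reading of the pile was about 6 mm off in y from the wrist camera, so I used the wrist reading. One wrist reading put the seated carrier's near end about 5 mm closer to the robot than planned. I took that as a misread edge and shifted the coupling positions by 1 mm or less.

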